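Count one pair of marbles out of the tilting tray

TASK

Put the open rectangular steel staining trough under the front lip of the hinged counting tray, its length in line with the tray. Then lift the tray's rear handle just far enough that only the front pair of marbles rolls over the lip into the trough and the back pair stays in its row, and lower the tray flat again and let go.

Things in the scene. Friction and masses are not known exactly. Their poses are not given: they have to be found in the camera images.
- stand: fixed steel stand of the counting tray; origin on the table straight below the tray's front edge, x axis the pouring direction (away from the handle), z up. Two grey cheeks flank the tray, 68 mm over their outsides; their noses end 6 mm ahead of the front edge. Below the noses it is free up to 52 mm above the table, back to the stand's foot 32 mm behind the edge.
- front_edge (a point): middle of the tray's front edge, on the hinge line, 64 mm above the table; does not tilt. x axis: level, pouring direction; y: along the hinge. Marbles drop 5 to 30 mm ahead of it, up to 10 mm sideways. Trough: set it down 100 mm ahead (centre), slide it back under the edge until its centre is 55 mm ahead (15 mm either way, 10 mm sideways, 8 degrees).
- tray (a joint): tilt of the aluminium tray (76 x 49 mm, walls 14 mm high, 250 g) about its front edge, rad: 0 flat, grows as the rear handle is lifted, stop at 1.4. Nearly free hinge: it drops back when let go. A 2 mm sill at the front edge holds the front row until about 0.68 rad, a 6 mm lip holds the back row until about 1.2 rad; about 0.9 is right. Lift slowly.
- tray_handle (a point): middle of the tray's rear handle, a round steel bar 10 mm thick, parallel to the hinge, 76 mm free between its side arms, free below. Flat, it is 155 mm behind the front edge and 30 mm above it (94 mm above the table). Its frame tilts with the tray (y along the bar). Lifted, it runs on a circle about the front edge and the bar turns between the fingers.
- trough_mid (a point): centre (half-way up) of the loose stainless steel staining trough, an open rectangular dish 140 mm long (x axis), 66 mm wide (y axis), 38 mm high, walls and floor 2.5 mm, 150 g; on the table this point is 19 mm up. Grip it from above across its 66 mm width, midway along. Its two ends are alike.
- marble_front1: glass marble, 18 mm diameter; origin at its centre; starts in the front row of the tray, right (-y) of the two (its place in the row is 14 mm behind the front edge)
- marble_front2: glass marble, 18 mm diameter; origin at its centre; starts in the front row of the tray, left (+y) of the two (its place in the row is 14 mm behind the front edge)
- marble_back1: glass marble, 18 mm diameter; origin at its centre; starts in the back row of the tray, right (-y) of the two (its place in the row is 38 mm behind the front edge)
- marble_back2: glass marble, 18 mm diameter; origin at its centre; starts in the back row of the tray, left (+y) of the two (its place in the row is 38 mm behind the front edge)

How it is judged:
By the outcome, as a careful person would: the job done as asked, in the order asked, and still so for the second after the job is handed in, with the robot touching nothing.
It also fails if it takes over 69 s, if anything falls off the work surface, if the arm or the gripper's body presses on something with over 40 N, if the wrist force passes 120 N, or if a joint passes its speed limit or range.

ROBOT

A 6-joint arm with a two-finger parallel gripper is mounted at the origin on the work surface. World frame = base frame: x ahead of the robot, y to its left, z up, the work surface at z = 0. Lengths are in m, angles in degrees, forces in N, time in s.
With the tool pointing down it reaches from about 0.375 to 0.825 m from the base axis. Payload 5.5 kg.
Tool frame: the origin (TCP) lies at the very end of the fingers, on their centre line; the grasp point (between the pads) lies 19 mm behind it; z points along the fingers, y is the line along which they close (so a half turn about z gives the same grasp; the last joint's range is limited). The gripper opens to 85 mm and grips with 20 to 120 N. Pads are 22 mm wide; open, the fingers measure 114 mm over their backs; the gripper's body (76 mm by 85 mm) begins 54 mm behind the grasp point. The pads swing forward as they close: fully open they stand 13 mm farther back than shut.
Start: joints at [63.827, 17.962, -2.699, 69.339, 0, 90], TCP at [0.265, 0.538, 0.231] pointing down, gripper open.
Joint ranges: [-152.73, 152.73], [-39.44, 99.34], [-58.76, 71.6], [-118.89, 123.64], [-81.53, 83.1], [-180, 180]. Speed limits (degrees/s): [136.94, 136.94, 172.46, 180, 180, 180].

INTERFACE

Orientations are given as [roll, pitch, yaw] about the fixed x, y, z axes, in that order (R = Rz(yaw) Ry(pitch) Rx(roll)).
In Python, from bench import ctrl gives the robot as it stands. The module is installed in compiled form; this text tells all that it offers. Calls block until the motion is done:
- ctrl.reach(position, orientation): joint-space move of the TCP to a pose.
- ctrl.line_to(position, vel=0.15, ori=None, contact_N=None): straight line of the TCP; ori=None keeps the orientation; vel is the mean speed in m/s. With contact_N (N) it stops when the force on the tool has changed by that much, and returns True; else False.
- ctrl.goto_joints(angles): joint-space move.
- ctrl.let_go() and ctrl.gripper_close(f_grip=None): open the fingers fully, or close them until they stop; f_grip is the grip in N (None keeps the last).
- ctrl.sleep(seconds).
- ctrl.inverse_kinematics(position, orientation): joint angles nearest the present ones, or None.
- ctrl.get_state(): the state.
- ctrl.capture(name): name is "scene" or "side" or "wrist"; returns (picture, depth): 400x640x3 uint8, red, green, blue; 400x640 float32, m along the optical axis (not along the pixel's ray), 0 where there is no reading.
- ctrl.camera_info(name): a dict with "vfov" (degrees; the focal length in pixels is half the picture's height over the tangent of half this angle, whatever the lens; pixels are square), "cx", "cy" (the principal point, pixels), "pose" (4x4, takes a point from camera to world coordinates). Camera axes: x right, y down, z forward; pixel columns grow to the right and rows downward; lengths in m; the calibration is good to about 2 mm. A picture is of the moment at which its call begins: read the wrist's pose just before it. camera_info takes no time and is no camera call; for the wrist camera it gives the pose at the moment of the call.
A pose or a line that the arm cannot do raises ctrl.PlanningError and nothing moves.
- ctrl.hand_in(): hands the job in; it is judged then, once.
Trained networks look in the newest picture that a camera, given by its name, has taken for a name from the list of things; names that differ only in an ending like _2 or _b are one class to them, and where a whole thing is asked for, a point or a joint stands for the part that bears it (a point fixed in the world has none). Each returns a list of dicts, best first, with "conf" (0 to 1); they miss things now and then, are a little off and sometimes report something else, mostly with a low value. They report only what shows in the picture. A call takes as long as a camera call.
- ctrl.search_frame(camera, name): "position" ([x, y, z] in m, in the coordinates of the camera as it stood for that picture, good to about 4 mm: the middle of the surface that is visible of it).
- ctrl.silhouettes(camera, name): "region" (400x640 bool, what is visible of it).
- ctrl.place_of(camera, name): "position" ([x, y, z] in m, in the coordinates of the camera as it stood for that picture, good to about 4 mm: a listed point, or the origin of a listed thing).
The state is a dict: "t": time; "joints": joint angles; "joint_vel": joint speeds; "effort": joint torques, N m; "tcp_pos": TCP position; "orientation": TCP orientation; "contact_force": force on the tool from outside, world axes, zero at the start; "moment": the same for the moment, N m; "finger_gap": opening from 0.0 (shut) to 1.0 (fully open); "gripper_force": force on a finger pad.
Only numpy, scipy, OpenCV 4.12 (cv2) and the standard library are available. Lean on these libraries where they do the work, as an engineer would, in place of code of your own. Each camera call takes 0.05 s, during which the arm holds its last target. There are 200 camera calls.

## Working session

There is one attempt and no reset: what is moved stays moved. The work goes in short steps, each a Python script; the robot and the scene stay as the last script left them, time stands still between calls to the robot, and variables do not carry over. Pictures are saved under pics/ and viewed, at most 10 in all, crops included, and the job is handed in when it is done.

```bash
mkdir -p pics
cat > h.py <<'E'
import numpy as np, cv2
from bench import ctrl
def cam(n):
    i=ctrl.camera_info(n); rgb,d=ctrl.capture(n); return i,rgb,d
def w(i,p): return (i['pose']@np.r_[p,1])[:3]
def cloud(i,d,mask):
    f=200/np.tan(np.radians(i['vfov']/2)); v,u=np.nonzero(mask&(d>0)); z=d[v,u]
    P=np.c_[(u-i['cx'])/f*z,(v-i['cy'])/f*z,z,np.ones(len(z))]
    return (P@i['pose'].T)[:,:3]
def save(n,rgb): cv2.imwrite('pics/'+n+'.png',rgb[:,:,::-1])
E
python3 - <<'E'
from h import *
np.set_printoptions(precision=4,suppress=True)
ims=[]
for n in ['scene','side']:
    i,rgb,d=cam(n); ims.append(rgb); print(n,i['pose'][:3,3])
    for t in ['stand','front_edge','tray_handle','trough_mid','marble_front1']:
        for r in ctrl.place_of(n,t)[:4]: print(t,round(r['conf'],2),w(i,r['position']))
    for t in ['trough_mid','tray','stand','tray_handle']:
        for r in ctrl.silhouettes(n,t)[:1]:
            P=cloud(i,d,r['region']); print('sil',t,round(r['conf'],2),len(P),np.percentile(P,[2,98],axis=0).ravel(),cv2.minAreaRect(P[:,:2].astype('f4')))
save('a',np.vstack([cv2.resize(x,(480,300)) for x in ims])); print(ctrl.get_state()['t'])
E
```

```text
scene [ 0.9634 -0.5646  0.5696]
stand 0.89 [ 0.5906 -0.0729 -0.0032]
front_edge 0.78 [ 0.5936 -0.0736  0.0616]
tray_handle 0.94 [ 0.4463 -0.0344  0.0923]
trough_mid 0.95 [0.495  0.3198 0.0195]
marble_front1 0.57 [ 0.5745 -0.0793  0.0728]
marble_front1 0.45 [ 0.5802 -0.0622  0.0765]
sil trough_mid 0.67 1434 [0.4307 0.2544 0.0027 0.5717 0.3798 0.0396] ((0.47346600890159607, 0.3359442949295044), (0.06833884119987488, 0.20988339185714722), 55.14331817626953)
sil tray 0.74 1345 [ 0.3634 -0.0957  0.002   0.597   0.0317  0.1007] ((0.4463527202606201, -0.008918270468711853), (0.12182214856147766, 0.3303009271621704), 51.893707275390625)
sil stand 0.57 2838 [ 0.4296 -0.1057  0.0021  0.5995  0.0364  0.1   ] ((0.4588802456855774, -0.0052601248025894165), (0.14784790575504303, 0.3280019760131836), 61.8138542175293)
sil tray_handle 0.87 1388 [ 0.4291 -0.096   0.0016  0.5976  0.0701  0.1005] ((0.453596830368042, -0.00704270601272583), (0.1363230049610138, 0.33375194668769836), 55.42837142944336)
side [0.3871 0.6164 0.4738]
stand 0.82 [ 0.5935 -0.0776  0.003 ]
front_edge 0.6 [ 0.5956 -0.0702  0.0627]
tray_handle 0.83 [ 0.4387 -0.0316  0.0939]
tray_handle 0.67 [ 0.5832 -0.0635  0.0734]
trough_mid 0.92 [0.4992 0.3181 0.0215]
trough_mid 0.66 [ 0.5738 -0.0812  0.0725]
marble_front1 0.57 [ 0.5755 -0.0824  0.0738]
marble_front1 0.43 [ 0.5785 -0.064   0.076 ]
sil tray 0.81 855 [ 0.4329 -0.2199 -0.0005  0.5917  0.0126  0.0988] ((0.5238072276115417, -0.1140548586845398), (0.18828104436397552, 0.2669515907764435), 3.4078996181488037)
sil stand 0.91 2579 [ 0.44   -0.1866 -0.0008  0.5941  0.0082  0.0977] ((0.5219898223876953, -0.11416947841644287), (0.1807296723127365, 0.2670106291770935), 3.4312586784362793)
sil tray_handle 0.96 643 [ 0.4326 -0.2144  0.0003  0.5888  0.0118  0.099 ] ((0.501142144203186, -0.11354540288448334), (0.23633582890033722, 0.1620934009552002), 78.64350128173828)
1.0
```

View pics/a.png

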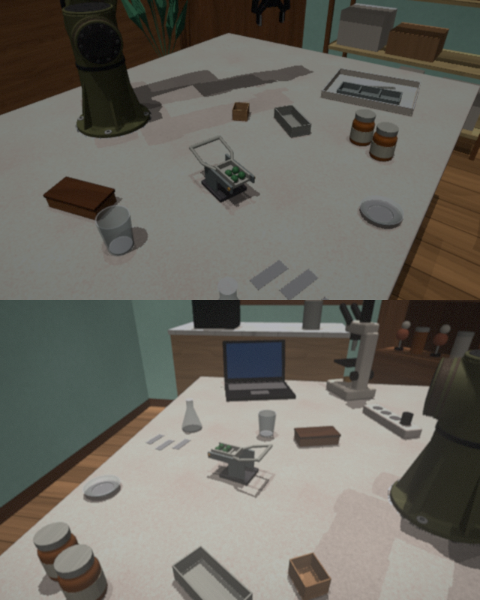

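Scene and side show the trough (scene crop ~292,120) with its length running down-right. The tray is at ~(225,175), with its handle toward the base and its front toward +x. Next I'll look at both with the wrist camera.

Run:
```python
from h import *
np.set_printoptions(precision=4,suppress=True)
print(ctrl.get_state()['orientation'])
ims=[]
for k,(p,yaw) in enumerate([((0.53,-0.06,0.30),-14),((0.46,0.31,0.25),-50)]):
    ctrl.reach(p,[180,0,yaw])
    i,rgb,d=cam('wrist'); ims.append(rgb); print(i['pose'])
    np.savez(f'w{k}.npz',rgb=rgb,d=d,pose=i['pose'])
    for t in (['front_edge','tray_handle','stand','marble_front1','marble_back1'] if k==0 else ['trough_mid']):
        for r in ctrl.place_of('wrist',t)[:4]: print(t,round(r['conf'],2),w(i,r['position']))
    for t in (['tray_handle','stand'] if k==0 else ['trough_mid']):
        for r in ctrl.silhouettes('wrist',t)[:1]:
            P=cloud(i,d,r['region']); print('z',np.percentile(P[:,2],[2,50,98]))
            for lo in ([.08] if k==0 else [.03]):
              Q=P[P[:,2]>lo]; print('sil',t,r['conf'],len(Q),Q.mean(0),cv2.minAreaRect(Q[:,:2].astype('f4')))
save('b',np.vstack([cv2.resize(x,(480,300)) for x in ims])); print(ctrl.get_state()['t'],ctrl.get_state()['contact_force'])
```

```text
[179.9964  -0.0012 153.828 ]
[[-0.2412 -0.9359 -0.2567  0.5958]
 [-0.9705  0.2325  0.0644 -0.075 ]
 [-0.0006  0.2646 -0.9644  0.4423]
 [ 0.      0.      0.      1.    ]]
front_edge 0.77 [ 0.5897 -0.075   0.0644]
tray_handle 0.75 [ 0.4403 -0.028   0.0949]
stand 0.74 [ 0.5942 -0.0751 -0.0001]
marble_front1 0.68 [ 0.5878 -0.0624  0.0748]
marble_front1 0.5 [ 0.5766 -0.0787  0.0733]
marble_back1 0.57 [ 0.5616 -0.0514  0.0718]
marble_back1 0.43 [ 0.5559 -0.0706  0.0742]
z [0.0624 0.0769 0.099 ]
sil tray_handle 0.61 1026 [ 0.4618 -0.0307  0.0928] ((0.4750928580760956, -0.03712431341409683), (0.09154033660888672, 0.070322185754776), 73.24482727050781)
z [-0.0001  0.0708  0.0987]
sil stand 0.79 1116 [ 0.4611 -0.0331  0.0926] ((0.4746190905570984, -0.036765653640031815), (0.09267082810401917, 0.07011054456233978), 74.25088500976562)
[[-0.766  -0.6201 -0.1696  0.5042]
 [-0.6429  0.7386  0.203   0.2591]
 [-0.0006  0.2645 -0.9644  0.3926]
 [ 0.      0.      0.      1.    ]]
trough_mid 0.59 [0.5002 0.3196 0.0195]
z [0.0005 0.0025 0.0381]
sil trough_mid 0.68 887 [0.5032 0.3205 0.0363] ((0.5003807544708252, 0.31994473934173584), (0.06623129546642303, 0.13985712826251984), 54.823150634765625)
6.7583 [ 0.552   0.0257 -0.377 ]
```

View pics/b.png

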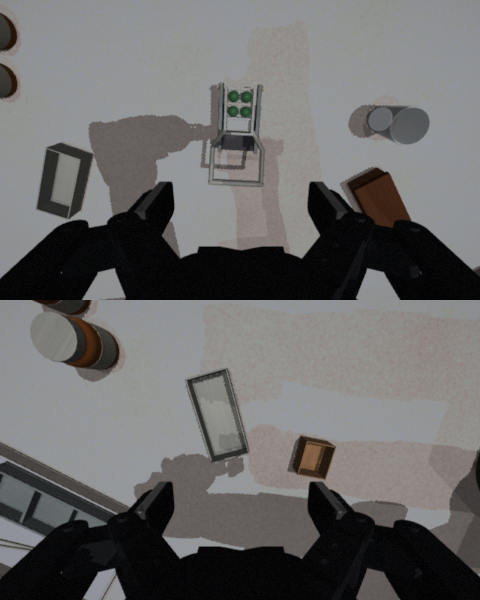

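The top half shows the tray from above, its marbles at ~(240,104) and its handle bar at ~(236,184). The bottom half shows the trough at ~(217,415) with free space around it. I'll refine the tray axis, then grip the trough.

Run:
```python
from h import *
np.set_printoptions(precision=4,suppress=True)
z=np.load('w0.npz'); i=ctrl.camera_info('wrist'); i['pose']=z['pose']
P=cloud(i,z['d'],np.ones((400,640),bool))
m=(np.hypot(P[:,0]-.5,P[:,1]+.05)<.14)&(P[:,2]>.05)&(P[:,2]<.12); P=P[m]
a=np.radians(-15.4); u=np.array([np.cos(a),np.sin(a)]); v=np.array([-u[1],u[0]]); o=np.array([.593,-.0729])
s=(P[:,:2]-o)@u; t=(P[:,:2]-o)@v
b=(s<-.148)&(s>-.166)&(abs(t)<.036); k=np.polyfit(t[b],s[b],1); print('bar',b.sum(),k,np.percentile(s[b],[5,95]),P[b,2].max())
for lo,hi in [(-.16,-.15),(-.14,-.11),(-.07,-.04),(-.04,-.01),(-.01,.01)]:
    q=(s>lo)&(s<hi); print(lo,q.sum(),t[q].min(),t[q].max(),(t[q].min()+t[q].max())/2)
print(s.max(),np.percentile(s,99))
# trough grasp
ctrl.let_go()
c=np.array([.5004,.3199]); yaw=-35.2
ctrl.reach([*c,.10],[180,0,yaw])
print(ctrl.line_to([*c,.012],vel=.1,contact_N=8))
ctrl.gripper_close(40); s=ctrl.get_state(); print(s['t'],s['finger_gap'],s['gripper_force'],s['tcp_pos'])
ctrl.line_to([*c,.15],vel=.15); s=ctrl.get_state(); print(s['finger_gap'],s['gripper_force'],s['contact_force'])
```

```text
bar 462 [ 0.0234 -0.1527] [-0.1576 -0.149 ] 0.10025560716981796
-0.16 471 -0.04188589056493695 0.049900179655857406 0.004007144545460226
-0.14 317 -0.04280586195059861 0.04933118735853869 0.0032626627039700415
-0.07 1195 -0.032805942179091024 0.03467553259366015 0.0009347952072845632
-0.04 1334 -0.033670871489136805 0.03461485021398635 0.00047198936242477327
-0.01 580 -0.03692833716241493 0.036365459810210624 -0.00028143867610215187
0.006885099171317766 0.002207241880125755
False
8.9917 0.7637864784662811 45.53432643413544 [0.501  0.3202 0.013 ]
0.7666786819745487 44.68273222446442 [-0.76    0.0967 -1.3122]
```

```bash
cat >> h.py <<'E'
YAW=-16.9; U=np.array([np.cos(np.radians(YAW)),np.sin(np.radians(YAW))]); E=np.array([.594,-.0732])
E
python3 - <<'E'
from h import *
np.set_printoptions(precision=4,suppress=True)
p=E+.1*U; ori=[180,0,YAW]
ctrl.line_to([.5004,.3199,.2],vel=.15)
ctrl.reach([*p,.2],ori)
ctrl.line_to([*p,.03],vel=.12)
print(ctrl.line_to([*p,.009],vel=.03,contact_N=3))
s=ctrl.get_state(); z=s['tcp_pos'][2]; print(s['tcp_pos'],s['contact_force'],s['finger_gap'])
q=E+.057*U
print(ctrl.line_to([*q,z],vel=.04,contact_N=12))
s=ctrl.get_state(); print(s['tcp_pos'],s['contact_force'],s['t'])
ctrl.let_go(); s=ctrl.get_state(); print(s['tcp_pos'],s['contact_force'],s['t'])
ctrl.line_to([*(q+.0*U),.1],vel=.1)
ctrl.line_to([*(E-.0*U),.30],vel=.2)
i,rgb,d=cam('wrist'); save('c',rgb)
for t in ['front_edge','tray_handle','trough_mid']:
    for r in ctrl.place_of('wrist',t)[:2]:
        P=w(i,r['position']); print(t,round(r['conf'],2),P,(P[:2]-E)@U,(P[:2]-E)@[-U[1],U[0]])
for r in ctrl.silhouettes('wrist','trough_mid')[:1]:
    Q=cloud(i,d,r['region']); Q=Q[(Q[:,2]>.03)&(Q[:,2]<.045)]; x=cv2.minAreaRect(Q[:,:2].astype('f4')); print(x,(np.array(x[0])-E)@U)
print(ctrl.get_state()['t'])
E
```

```text
True
[ 0.6894 -0.1023  0.0129] [-0.2042 -0.4016  4.9786] 0.7634795016005486
False
[ 0.648  -0.0896  0.0129] [0.4015 0.4317 6.7864] 15.5667
[ 0.6476 -0.0896  0.0121] [-0.5736 -0.2246 -0.0476] 15.9083
front_edge 0.79 [ 0.5916 -0.0766  0.0628] -0.0013112395048943933 -0.003996829098212447
tray_handle 0.94 [ 0.4448 -0.0303  0.0952] -0.1552595065852501 -0.0023550482918685747
trough_mid 0.63 [ 0.652  -0.0894  0.0169] 0.060220879140961144 0.0013164814181734332
((0.6510077118873596, -0.08861689269542694), (0.06571584194898605, 0.13388101756572723), 72.80535888671875) 0.05902747765489754
18.3667
```

View pics/c.png

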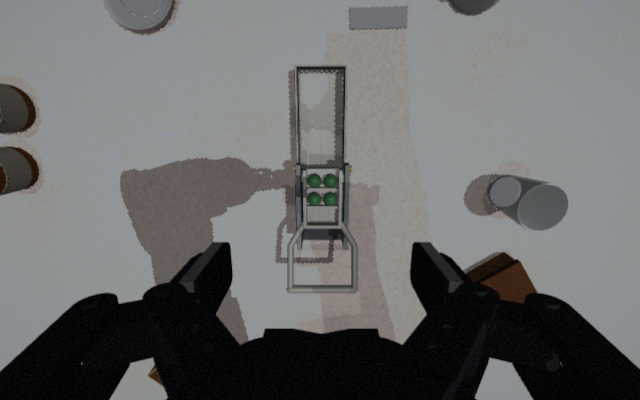

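The trough now sits under the lip (centre ~57 mm ahead of the edge) and in line with the tray: trough at (320,115), lip at (323,168), bar at (322,290). All four marbles are in their rows. Next I'll grip the handle and lift it on the arc.

```bash
cat >> h.py <<'E'
R0=np.hypot(.155,.03); A0=np.arctan2(.03,.155)
def bar(th):
    a=A0+th; p=E-R0*np.cos(a)*U; return np.r_[p,.064+R0*np.sin(a)]
def tcp(th,dz=0): return bar(th)-[0,0,.019-dz]
E
python3 - <<'E'
from h import *
np.set_printoptions(precision=4,suppress=True)
best=None
for yaw in (73.1,-106.9):
    js=[ctrl.inverse_kinematics(tcp(t,dz),[180,0,yaw]) for t,dz in [(0,.1),(0,0),(.5,0),(.95,0)]]
    if any(j is None for j in js): print(yaw,'none',[j is None for j in js]); continue
    print(yaw,np.array(js)[[0,-1]]); 
    if best is None or abs(js[0][5])<best[0]: best=(abs(js[0][5]),yaw)
yaw=best[1]; ori=[180,0,yaw]; open('yaw','w').write(str(yaw))
ctrl.reach(tcp(0,.1),ori)
i,rgb,d=cam('wrist')
for r in ctrl.place_of('wrist','tray_handle')[:2]:
    P=w(i,r['position']); print(round(r['conf'],2),P,(P[:2]-E)@U,(P[:2]-E)@[-U[1],U[0]])
print(ctrl.line_to(tcp(0),vel=.06,contact_N=8))
ctrl.gripper_close(30); s=ctrl.get_state(); print(s['t'],s['finger_gap'],s['gripper_force'],s['tcp_pos'],tcp(0),s['contact_force'])
i,rgb,d=cam('wrist'); j,sd,_=cam('side'); save('d',np.vstack([cv2.resize(rgb,(480,300)),sd[120:320,140:460].repeat(1,0)[:,:].copy() if 0 else cv2.resize(sd[150:300,220:460],(480,300))]))
E
```

```text
73.1 [[ -3.6129   3.4078 -28.0527  58.5395   0.     103.2871]
 [ -5.8148  12.1117 -16.0461  61.8422   0.     101.0852]]
-106.9 [[ -3.6129   3.4078 -28.0527  58.5395   0.     -76.7129]
 [ -5.8148  12.1117 -16.0461  61.8422   0.     -78.9148]]
0.94 [ 0.4407 -0.0281  0.0922] -0.15981734724049937 -0.001472432628778297
False
22.4083 0.1008001147088779 29.283044636249542 [ 0.4444 -0.0277  0.0749] [ 0.4457 -0.0281  0.075 ] [-4.7196  1.9328  5.827 ]
```

View pics/d.png

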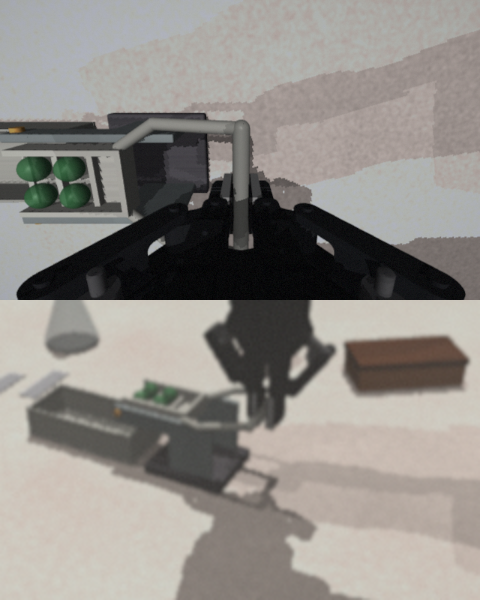

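The bar is held midway between the pads and all marbles are still seated (wrist view ~(52,182)). Now I'll lift slowly.

```bash
cat >> h.py <<'E'
E=E-.0015*U
def sil_m():
    i,rgb,d=cam('scene'); out=[]
    for r in ctrl.place_of('scene','marble_front1')[:6]:
        P=w(i,r['position']); out.append((round(r['conf'],2),np.round([(P[:2]-E)@U,(P[:2]-E)@[-U[1],U[0]],P[2]],3)))
    return rgb,out
E
python3 - <<'E'
from h import *
np.set_printoptions(precision=3,suppress=True)
for th in [.2,.4,.6,.7,.8,.87]:
    ctrl.line_to(tcp(th),vel=.03 if th<.65 else .02)
    s=ctrl.get_state(); print(th,s['contact_force'],s['finger_gap'],s['tcp_pos']-tcp(th),round(s['t'],1))
ctrl.sleep(.7)
rgb,o=sil_m(); print(*o,sep='\n')
_,sd,_=cam('side'); save('e',np.vstack([cv2.resize(rgb[150:300,220:460],(480,300)),cv2.resize(sd[120:270,220:460],(480,300))])); print(ctrl.get_state()['t'])
E
```

```text
0.2 [-3.843  2.132 -1.17 ] 0.10189950039985009 [-0.  0. -0.] 23.7
0.4 [-6.966  3.429  2.538] 0.09980996333074144 [-0.001  0.     0.   ] 24.9
0.6 [-12.32    4.263   9.133] 0.09966051459564515 [-0.002  0.     0.   ] 26.1
0.7 [-12.446   2.787  13.986] 0.10296150147942297 [-0.001  0.     0.001] 27.0
0.8 [-10.825   2.621  13.739] 0.10417132770713364 [-0.    -0.     0.002] 28.0
0.87 [-7.342  1.815 11.358] 0.10208658703208731 [ 0.001 -0.     0.002] 28.7
(0.55, array([0.053, 0.005, 0.01 ]))
(0.49, array([ 0.05 , -0.012,  0.015]))
29.5333
```

View pics/e.png

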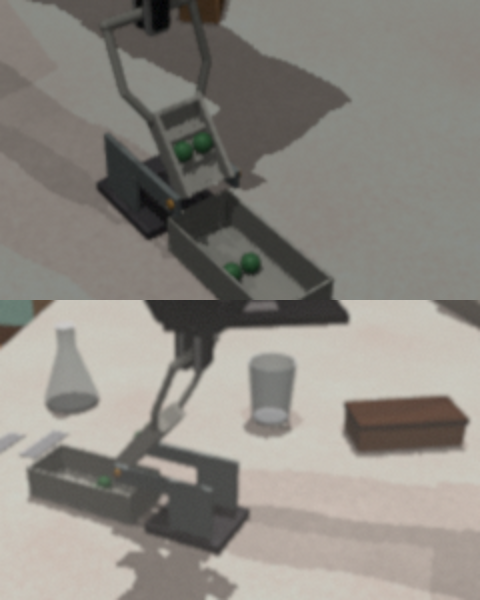

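The two front marbles are in the trough (top half, ~(240,265)) and the back pair is still in its row (~(193,147)). Now I'll lower the tray flat and let go.

Run:
```python
from h import *
np.set_printoptions(precision=3,suppress=True)
for th in [.7,.5,.3,.12]:
    ctrl.line_to(tcp(th),vel=.03); s=ctrl.get_state(); print(th,s['contact_force'],round(s['t'],1))
print(ctrl.line_to(tcp(0),vel=.015,contact_N=12)); ctrl.sleep(.3)
s=ctrl.get_state(); print(s['contact_force'],s['tcp_pos']-tcp(0))
i,rgb,d=cam('wrist')
m=cloud(i,d,np.ones(d.shape,bool)); sx=(m[:,:2]-E)@U; ty=(m[:,:2]-E)@[-U[1],U[0]]
b=m[(abs(ty)>.02)&(abs(ty)<.036)&(sx<-.146)&(sx>-.166)&(m[:,2]>.06)&(m[:,2]<.13)]; print('bar top z',len(b),np.percentile(b[:,2],95) if len(b) else None)
_,sd,_=cam('side'); save('f',cv2.resize(sd[150:300,220:460],(480,300))); print(ctrl.get_state()['t'])
```

```text
0.7 [-7.669  1.726  9.627] 30.6
0.5 [-5.08   1.765  4.792] 31.8
0.3 [-2.855  0.312  2.155] 33.0
0.12 [ 1.104  0.143 -0.858] 34.1
False
[ 4.148 -2.018 -0.766] [ 0. -0.  0.]
bar top z 1352 0.09987893480753196
35.8833
```

View pics/f.png

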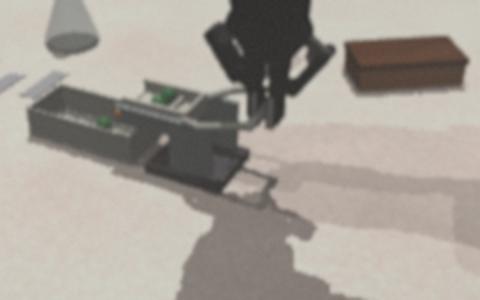

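The tray is flat again, with the bar top at 0.100 m, one marble pair in the trough and one in the tray. I'll release, retreat straight up and check.

Run:
```python
from h import *
np.set_printoptions(precision=3,suppress=True)
ctrl.line_to(tcp(0,-.0015),vel=.01,contact_N=8)
ctrl.let_go(); ctrl.sleep(.2)
print(ctrl.line_to(tcp(0,.12),vel=.08,contact_N=10)); ctrl.sleep(.5)
rgb,o=sil_m(); print(*o); _,sd,_=cam('side'); save('g',np.vstack([cv2.resize(rgb[150:300,220:460],(480,300)),cv2.resize(sd[150:300,220:460],(480,300))])); s=ctrl.get_state(); print(s['t'],s['contact_force'])
```

```text
False
(0.54, array([ 0.052, -0.01 ,  0.011])) (0.53, array([0.051, 0.006, 0.012]))
39.325 [-0.334 -0.298 -0.491]
```

View pics/g.png

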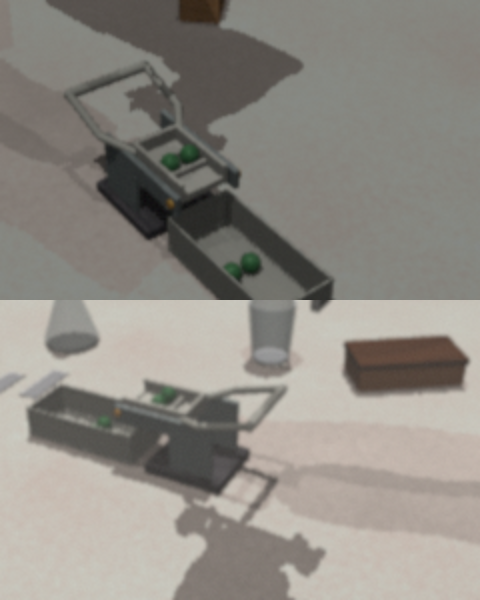

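The tray is flat and free, with the back pair behind its lip (~(180,157)) and the front pair in the trough (~(242,266)).

```bash
python3 -c "
from bench import ctrl
print(ctrl.hand_in())"
```

```text
the job is handed in; nothing more can be done
None
```

I handed the job in at about 39 s: the trough is in line under the lip, the front pair of marbles is in it, the back pair is still in its row, and the tray is flat and released; the judge's verdict was not shown.

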